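# Fit the drive shaft in the gear-drive stand

### The job

Take the steel drive shaft out of the wooden holder and thread it down through both bearing plates of the drive stand. Feel for the slot of the coupling at the bottom by turning the shaft, pressing only gently, until it drops in and the collar sits flush on the top plate; then let go. Leave the other things on the bench alone.

Things in the scene. Friction and masses are not known exactly. Their poses are not given: they have to be found in the camera images.
- shaft: Loose steel drive shaft (0.17-0.34 kg), upright in the holder. Origin: on its axis at the collar's underside; z up the shaft to the grip. Collar 34 mm across, z = 0 to 5 mm. Below it a round shaft, 16 mm diameter, to z = -112 mm, tapering to 12 mm, then a flat blade 15 mm wide (x), 5 mm thick (y), from z = -114 to -132 mm, parallel to the grip bar.
- shaft_grip (a point): Centre of the black grip bar on the shaft's collar, 24 mm above the shaft's origin. The bar is 40 (x) by 14 (y) by 38 (z) mm, from z = 5 to 43 mm above the collar's underside, to be pinched across its 14 mm (along the shaft's y). Axes as the shaft's.
- shaft_tip (a point): Centre of the lower end of the shaft's blade, 132 mm below the shaft's origin; axes as the shaft's.
- holder: Fixed wooden block, 90 by 90 by 60 mm, with one upright round hole in the middle of its top, 20 mm wide and 45 mm deep, in which the shaft stands, the collar about 87 mm above the block. Origin: centre of its underside, on the bench.
- stand: Fixed drive stand, bolted down. Origin: centre of its underside, straight below the bearing holes; z up. Base plate 150 (x) by 130 (y) by 8 mm; two upright cheeks at y = +-56 mm, 8 mm thick, up to z = 150 mm; between them two level bearing plates, 90 by 104 by 12 mm, tops at z = 150 and 82 mm. Press the shaft on the stand with no more than 40 N (weight included).
- stand_mouth (a point): Centre of the mouth of the upper bearing hole, at the top plate's upper face, 150 mm above the stand's origin; axes as the stand's. Hole 18 mm wide, round, chamfered 1.5 mm at the top. The shaft is fully home when its collar lies on this face; its blade's end is then 18 mm above the bench.
- lower_mouth (a point): Centre of the mouth of the lower bearing hole, at the lower plate's upper face, 82 mm above the stand's origin, in line with the upper one. Hole 18 mm wide, chamfered alike.
- jaw_top (a point): Point on the same axis at the top of the dark steel coupling, 32 mm above the stand's origin; its axes are the stand's, not the coupling's. Four square jaws leave a cross of two 6.5 mm slots, open-ended, 16 mm deep. The blade fits either slot: a fit every 90 degrees, within about 5 degrees. Geared and stiff, it turns only above 0.12 N m; its angle is unknown each time: feel for it.
- spray_can: Bystander: loose plain aluminium spray can, 64 mm across, about 180 mm tall, standing. Origin: centre of its underside.
- jar: Bystander: loose closed glass jar with a steel lid, 72 mm across, 85 mm tall. Origin: centre of its underside.
- wrench: Bystander: loose steel wrench lying flat, 150 mm long along its x. Origin: on its underside, along its length.
- mug: Bystander: loose white mug, 76 mm across, 85 mm tall. Origin: centre of its underside.
Things that resemble listed ones, but are neither listed nor needed, are in the scene too. There is more than one size of the shaft; the job needs the smaller. Of the things shaped like the stand, the aluminium one is meant.

How it is judged:
By the outcome, as a careful person would: the job done as asked, in the order asked, and still so for the second after the job is handed in, with the robot touching nothing.
It also fails if it takes over 70 s, if anything falls off the work surface, if the arm or the gripper's body presses on something with over 40 N, if the wrist force passes 120 N, or if a joint passes its speed limit or range.

### The arm

A 6-joint arm with a two-finger parallel gripper is mounted at the origin on the work surface. World frame = base frame: x ahead of the robot, y to its left, z up, the work surface at z = 0. Lengths are in mm, angles in rad, forces in N, time in s.
With the tool pointing down it reaches from about 350 to 775 mm from the base axis. Payload 7.3 kg.
Tool frame: the origin (TCP) lies at the very end of the fingers, on their centre line; the grasp point (between the pads) lies 19 mm behind it; z points along the fingers, y is the line along which they close (so a half turn about z gives the same grasp; the last joint's range is limited). The gripper opens to 92 mm and grips with 3 to 60 N. Pads are 19 mm wide; open, the fingers measure 130 mm over their backs; the gripper's body (75 mm by 190 mm) begins 47 mm behind the grasp point.
Start: joints at [1.024, 0.342, 1.524, -0, 1.275, -0.146], TCP at [204.819, 483.419, 226.741] pointing down, gripper open.
Joint ranges: [-2.53, 2.53], [-0.77, 2.02], [0.04, 2.7], [-1, 4.14], [0.28, 2.66], [-3.11, 3.11]. Speed limits (rad/s): [2.57, 2.57, 3.14, 3.14, 3.14, 3.14].

### API

Orientations are given as [roll, pitch, yaw] about the fixed x, y, z axes, in that order (R = Rz(yaw) Ry(pitch) Rx(roll)).
In Python, from plant import bot gives the robot as it stands.
- The arm moves only by the tool jog_arm, never from a script. Its argument "targets" is a list of rows, each an object with "xyz": the shift along the tool's x, y, z as a fraction of full scale, a list of three; "spin": the turn about the tool's z as a fraction of full scale. In form: [{"xyz": [x, y, z], "spin": spin}, ...]. A call has exactly 10 rows; each row shifts and turns the commanded pose from where the row before left it, along the tool's axes as they then stand; what a row does not reach is not made up. Full scale, the value 1, is 80 mm for a shift and 0.1 rad for a turn. A row lasts 1/8 s, in which the tool goes at most 62.5 mm and 10.7 degrees, less where a joint would pass 70% of its speed; a pose out of reach is approached as far as the arm can. A call with a number of a shift or a turn outside -1 to 1 is refused whole. A call with a gripper value outside its range is refused whole. "gripper" is the opening in per cent of the stroke, from 0 (shut) to 100 (fully open), set as the call begins (left out, the last holds). The fingers move at their own pace and stop on an object; the grip force is fixed at half the most. Time passes only in rows, so rows that do not move let the fingers close, or fill a call up. It gives the time, the measured TCP pose, the force, the opening and the grip force at its end, in the units of the state.
- bot.get_obs(): the state, without advancing time (a new reading comes with each control period).
- bot.capture(name): name is "scene" or "top" or "wrist"; returns the picture (480x640x3 uint8, blue, green, red); there is no depth.
- bot.get_calibration(name): a dict with "vfov" (degrees; the focal length in pixels is half the picture's height over the tangent of half this angle, whatever the lens; pixels are square), "cx", "cy" (the principal point, pixels), "eye" and "rotation" of the camera in the world. Camera axes: x right, y down, z forward; pixel columns grow to the right and rows downward; lengths in mm; the calibration is good to about 2 mm. A picture is of the moment at which its call begins: read the wrist's pose just before it. get_calibration takes no time and is no camera call; for the wrist camera it gives the pose at the moment of the call.
- bot.close_job(): hands the job in; it is judged then, once.
The state is a dict: "time": time; "joint_positions": joint angles; "dq": joint speeds; "tau": joint torques, N m; "tool_pos": TCP position; "tcp_rot": TCP orientation; "contact_force": force on the tool from outside, world axes, zero at the start; "moment": the same for the moment, N m; "grip_width": finger opening in mm; "finger_force": force on a finger pad.
Only numpy, scipy, OpenCV 4.12 (cv2) and the standard library are available. Lean on these libraries where they do the work, as an engineer would, in place of code of your own. Each camera call takes 0.05 s, during which the arm holds its last target. There are 200 camera calls.

## Working session

There is one attempt and no reset: what is moved stays moved. The work goes in short steps, Python scripts to look and compute and a tool call to move; the robot and the scene stay as the last step left them, time stands still between calls to the robot, and variables do not carry over. Pictures are saved under pics/ and viewed, at most 10 in all, crops included, and the job is handed in when it is done.

Besides the shell and the picture viewer there is one more tool, called after "Emit:" in YAML: its name, and indented under it one key for each argument. jog_arm: Moves the arm, as the interface text tells. Shift numbers are shares of 80 mm and turn numbers shares of 0.1 rad, none past 1 either way. Its arguments: {"type":"object","properties":{"targets":{"type":"array","items":{"type":"object","properties":{"xyz":{"type":"array","items":{"type":"number"}},"spin":{"type":"number"}}}},"gripper":{"type":"number"}},"required":["targets"]}

```bash
mkdir -p pics; ls
python3 - <<'E'
from plant import bot
import cv2,numpy as np
for n in("scene","top"):
    im=bot.capture(n); cv2.imwrite(f"pics/{n}0.png",im); c=bot.get_calibration(n); print(n,c)
o=bot.get_obs();print({k:np.round(v,3).tolist() for k,v in o.items()})
print(bot.get_calibration("wrist"))
E
```

```text
pics
scene {'vfov': 45.116208481098184, 'cx': 320.05382093780054, 'cy': 236.70139896112377, 'eye': array([1308.07138053, -747.89565349, 1115.64023967]), 'rotation': array([-2.3438107 , -0.01351064,  0.75432757])}
top {'vfov': 53.217130432681294, 'cx': 319.2377253295871, 'cy': 238.17697338829637, 'eye': array([ 433.28434008,   11.25756625, 1210.93108038]), 'rotation': array([-2.9628622 , -0.0034209 , -1.57595012])}
{'time': 0.1, 'joint_positions': [1.024, 0.343, 1.525, -0.0, 1.275, -0.146], 'dq': [-0.001, -0.002, -0.002, -0.001, -0.0, -0.0], 'tau': [0.002, -43.2, -24.47, 0.072, 0.053, -0.0], 'tool_pos': [204.636, 483.095, 226.124], 'tcp_rot': [-3.14, -0.0, 2.741], 'contact_force': [0.401, -0.509, -0.765], 'moment': [-0.021, 0.024, -0.005], 'finger_force': 0.0, 'grip_width': 91.756}
{'vfov': 61.68161578738705, 'cx': 322.6440700871633, 'cy': 243.17399798582332, 'eye': array([125.68091922, 516.80676341, 383.73881457]), 'rotation': array([2.82675181e+00, 1.65426926e-03, 1.16996545e+00])}
```

View pics/scene0.png

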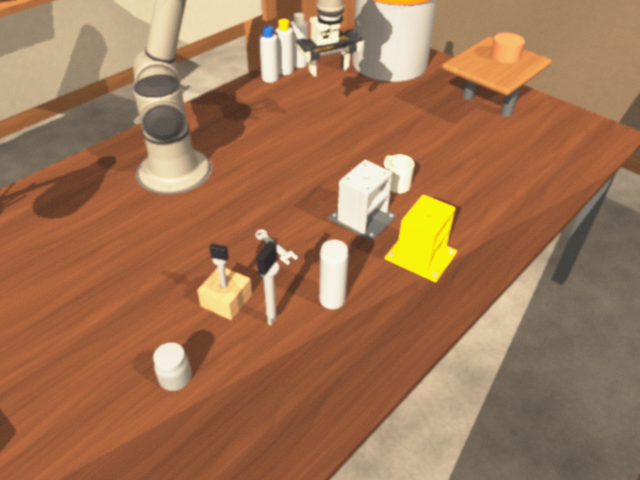

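View pics/top0.png

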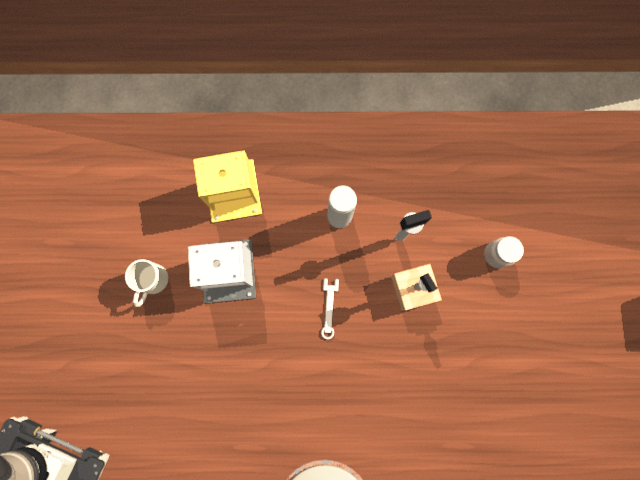

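Scene view: the holder shaft's grip is at (220,252) and a larger loose shaft stands at (267,258). The aluminium stand is at (365,195) and its yellow lookalike at (425,235).

Top view:
- **Shafts:** the grip in the wooden holder is at (428,284), which is the one I want. The larger decoy is at (415,221).
- **Stands:** the aluminium stand's hole is at (217,264), which is the one I want. The yellow decoy's hole is at (222,173).

Next I'll measure both and check them in one crop.

```bash
cat > h.py <<'E'
from plant import bot
import cv2,numpy as np
from scipy.spatial.transform import Rotation as R
def ray(c,u,v):
    f=240/np.tan(np.radians(c['vfov'])/2)
    d=R.from_euler('xyz',c['rotation']).as_matrix()@np.array([(u-c['cx'])/f,(v-c['cy'])/f,1.])
    return np.array(c['eye']),d
def onz(c,u,v,z):
    e,d=ray(c,u,v); return (e+d*(z-e[2])/d[2])
def tri(rays):
    A=np.zeros((3,3));b=np.zeros(3)
    for e,d in rays:
        d=d/np.linalg.norm(d);P=np.eye(3)-np.outer(d,d);A+=P;b+=P@e
    return np.linalg.solve(A,b)
def proj(c,p):
    f=240/np.tan(np.radians(c['vfov'])/2)
    q=R.from_euler('xyz',c['rotation']).as_matrix().T@(np.array(p)-c['eye'])
    return q[0]/q[2]*f+c['cx'],q[1]/q[2]*f+c['cy']
def blobs(mask,amin=20):
    return sorted([k for k in cv2.findContours(mask,cv2.RETR_EXTERNAL,cv2.CHAIN_APPROX_NONE)[0] if cv2.contourArea(k)>amin],key=cv2.contourArea,reverse=True)
E
python3 - <<'E'
from h import *
t=cv2.imread('pics/top0.png');c=bot.get_calibration('top')
m=np.zeros(t.shape[:2],np.uint8);g=t.max(2)
m[200:310,395:450]=(g[200:310,395:450]<45)*255
for k in blobs(m):
    (u,v),wh,a=cv2.minAreaRect(k);print('black',u,v,wh,a,onz(c,u,v,185).round(1))
hsv=cv2.cvtColor(t,cv2.COLOR_BGR2HSV)
w=cv2.inRange(hsv,(12,60,150),(28,200,255));w[:, :380]=0
for k in blobs(w,200):
    r=cv2.minAreaRect(k);print('wood',r);print([onz(c,*p,60).round(1)[:2] for p in cv2.boxPoints(r)])
print('hole',onz(c,217,264,150).round(1))
for p in((190,247),(240,241),(247,285),(193,286)):print(onz(c,*p,150).round(1))
cv2.imwrite('pics/crop.png',np.hstack([cv2.resize(t[235:310,180:260],(400,375),interpolation=cv2.INTER_CUBIC),cv2.resize(t[200:320,390:470][:75+0],(400,375),interpolation=cv2.INTER_CUBIC) if 0 else cv2.resize(t[240:315,390:470],(400,375),interpolation=cv2.INTER_CUBIC)]))
E
```

```text
black 413.9483642578125 220.2349090576172 (10.201004981994629, 27.560611724853516) 72.6459732055664 [ 657.6 -201.1  185. ]
black 425.7646789550781 283.441162109375 (16.63536262512207, 3.2584729194641113) 59.036251068115234 [ 519.1 -220.8  185. ]
wood ((417.4151306152344, 286.4528503417969), (39.28511428833008, 39.28511428833008), 74.05460357666016)
[array([ 555.2, -171.5]), array([ 580.9, -263.8]), array([ 490. , -285.4]), array([ 465. , -194.2])]
hole [567.5 234.6 150. ]
[606.2 296.3 150. ]
[619.3 184.7 150. ]
[520.5 166.8 150. ]
[518.9 286.  150. ]
```

View pics/crop.png

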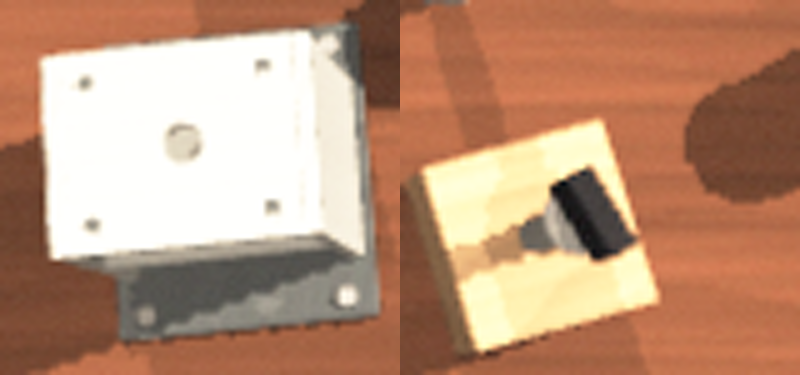

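The crop confirms both choices: the aluminium stand's hole at crop (183,142), and the shaft in the wood, with its bar top at crop about (602,213) and the bar at about 30° yaw. I'll go over the stand first for a close look, then to the shaft.

Emit:
jog_arm:
  targets:
    - {"xyz": [-0.54, -0.11, -0.08], "spin": 0}
    - {"xyz": [-0.54, -0.11, -0.08], "spin": 0}
    - {"xyz": [-0.54, -0.11, -0.08], "spin": 0}
    - {"xyz": [-0.54, -0.11, -0.08], "spin": 0}
    - {"xyz": [-0.54, -0.11, -0.08], "spin": 0}
    - {"xyz": [-0.54, -0.11, -0.08], "spin": 0}
    - {"xyz": [-0.54, -0.11, -0.08], "spin": 0}
    - {"xyz": [-0.54, -0.11, -0.08], "spin": 0}
    - {"xyz": [-0.54, -0.11, -0.08], "spin": 0}
    - {"xyz": [-0.54, -0.11, -0.08], "spin": 0}

```text
time: 1.35
tool_pos: [569.2, 232.9, 290.5]
tcp_rot: [-3.141, -0.001, 2.741]
contact_force: [0.8, -0.3, 0.5]
grip_width: 91.4
finger_force: 0.0
```

Run:
```python
from h import *
import json
o=bot.get_obs();c=bot.get_calibration('wrist');im=bot.capture('wrist')
cv2.imwrite('pics/w1.png',im);json.dump({k:np.array(v).tolist() for k,v in c.items()},open('w1.json','w'))
print(o['tool_pos'],o['tcp_rot'],c['eye'],c['rotation'],proj(c,(567.5,234.6,150)))
```

```text
[569.16842948 232.86980923 290.4683928 ] [-3.14120344e+00 -7.87409321e-04  2.74076635e+00] [490.25549664 266.39602659 448.12168574] [2.82735294e+00 7.13144010e-04 1.16989793e+00] (np.float64(324.04999490852737), np.float64(226.65960471990175))
```

View pics/w1.png

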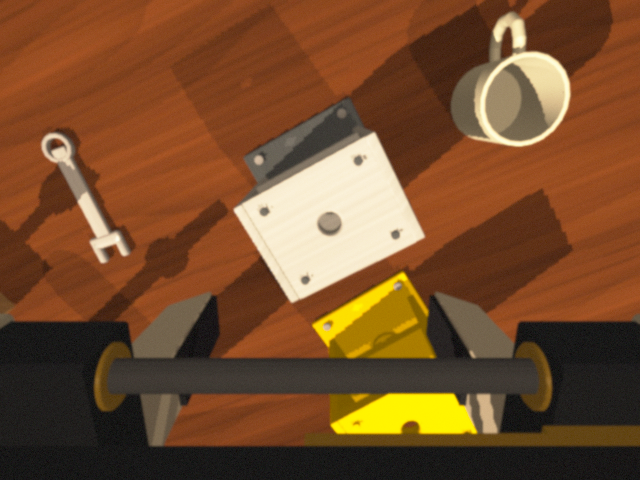

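The wrist view shows the aluminium plate's hole at about (330,223) with four screws around it, and the mug and wrench well clear.

Run:
```python
from h import *
import json
im=cv2.imread('pics/w1.png');c=json.load(open('w1.json'))
g=cv2.cvtColor(im,cv2.COLOR_BGR2GRAY);m=np.zeros_like(g);m[205:242,312:348]=(g[205:242,312:348]<190)*255
for k in blobs(m):
    (u,v),wh,a=cv2.minAreaRect(k);print(u,v,wh,a,onz(c,u,v,150),cv2.fitEllipse(k))
for p in((264,211),(358,160),(396,234),(305,280)):print(onz(c,*p,150).round(1))
p=onz(bot.get_calibration('top'),430.4,282.6,190);o=bot.get_obs();print('shaft',p)
yaw=o['tcp_rot'][2];d=p[:2]-o['tool_pos'][:2];print(d@[np.cos(yaw),np.sin(yaw)],d@[np.sin(yaw),-np.cos(yaw)])
```

```text
329.2500305175781 223.75003051757812 (22.62741470336914, 23.33452033996582) 45.0 [566.92212223 239.17864779 150.        ] ((329.10003662109375, 223.5499725341797), (23.202516555786133, 23.549007415771484), 59.80571365356445)
[538.3 197.4 150. ]
[530.6 277.1 150. ]
[594.7 283.6 150. ]
[602.5 203.2 150. ]
shaft [ 520.41061179 -229.63114129  190.        ]
-131.95932086715064 -442.56475640307553
```

Emit:
jog_arm:
  targets:
    - {"xyz": [-0.165, -0.553, 0], "spin": 0}
    - {"xyz": [-0.165, -0.553, 0], "spin": 0}
    - {"xyz": [-0.165, -0.553, 0], "spin": 0}
    - {"xyz": [-0.165, -0.553, 0], "spin": 0}
    - {"xyz": [-0.165, -0.553, 0], "spin": 0}
    - {"xyz": [-0.165, -0.553, 0], "spin": 0}
    - {"xyz": [-0.165, -0.553, 0], "spin": 0}
    - {"xyz": [-0.165, -0.553, 0], "spin": 0}
    - {"xyz": [-0.165, -0.553, 0], "spin": 0}
    - {"xyz": [-0.165, -0.553, 0], "spin": 0}

```text
time: 2.65
tool_pos: [516.7, -226.2, 290.3]
tcp_rot: [3.141, -0.001, 2.741]
contact_force: [1.2, 0.0, -0.1]
grip_width: 91.7
finger_force: 0.0
```

Emit:
jog_arm:
  targets:
    - {"xyz": [0, 0, 0], "spin": 1}
    - {"xyz": [0, 0, 0], "spin": 1}
    - {"xyz": [0, 0, 0], "spin": 1}
    - {"xyz": [0, 0, 0], "spin": 1}
    - {"xyz": [0, 0, 0], "spin": 1}
    - {"xyz": [0, 0, 0], "spin": 1}
    - {"xyz": [0, 0, 0], "spin": 1}
    - {"xyz": [0, 0, 0], "spin": 1}
    - {"xyz": [0, 0, 0], "spin": 1}
    - {"xyz": [0, 0, 0], "spin": 1}

```text
time: 3.9
tool_pos: [517.0, -224.7, 290.2]
tcp_rot: [-3.141, -0.001, 1.738]
contact_force: [-0.3, -0.9, 0.3]
grip_width: 91.9
finger_force: 0.0
```

Emit:
jog_arm:
  targets:
    - {"xyz": [0, 0, 0], "spin": 1}
    - {"xyz": [0, 0, 0], "spin": 1}
    - {"xyz": [0, 0, 0], "spin": 1}
    - {"xyz": [0, 0, 0], "spin": 1}
    - {"xyz": [0, 0, 0], "spin": 1}
    - {"xyz": [0, 0, 0], "spin": 1}
    - {"xyz": [0, 0, 0], "spin": 1}
    - {"xyz": [0, 0, 0], "spin": 1}
    - {"xyz": [0, 0, 0], "spin": 1}
    - {"xyz": [0, 0, 0], "spin": 1}

```text
time: 5.15
tool_pos: [517.0, -224.7, 290.2]
tcp_rot: [-3.14, 0.0, 0.738]
contact_force: [-0.3, -0.2, -0.6]
grip_width: 92.0
finger_force: 0.0
```

Run:
```python
from h import *
import json
o=bot.get_obs();c=bot.get_calibration('wrist');im=bot.capture('wrist')
cv2.imwrite('pics/w2.png',im);json.dump({k:np.array(v).tolist() for k,v in c.items()},open('w2.json','w'))
print(o['tool_pos'],o['tcp_rot'],o['joint_positions'],proj(c,(520,-230,190)))
g=im.max(2);m=((g<45)*255).astype(np.uint8);m[300:]=0
for k in blobs(m,100):
    r=cv2.minAreaRect(k);print(r,[onz(c,*p,190).round(1) for p in cv2.boxPoints(r)])
```

```text
[ 516.95869246 -224.69980222  290.17341448] [-3.14047077e+00  2.59815394e-04  7.37500604e-01] [-5.46017073e-01  3.76394733e-01  1.29774077e+00  6.90718574e-05
  1.46860668e+00  2.87271710e-01] (np.float64(333.46790588649736), np.float64(244.7397209010474))
((444.7728271484375, 57.04883575439453), (118.8973617553711, 49.86638259887695), 43.5855712890625) [array([ 633.8, -165. ,  190. ]), array([ 659.7, -166.3,  190. ]), array([ 664.6, -235.4,  190. ]), array([ 637.2, -235.8,  190. ])]
((325.4230651855469, 206.88462829589844), (15.297059059143066, 9.021342277526855), 11.309932708740234) [array([ 530.5, -205.6,  190. ]), array([ 535.7, -202.5,  190. ]), array([ 540.8, -211.1,  190. ]), array([ 535.6, -214.3,  190. ])]
```

View pics/w2.png

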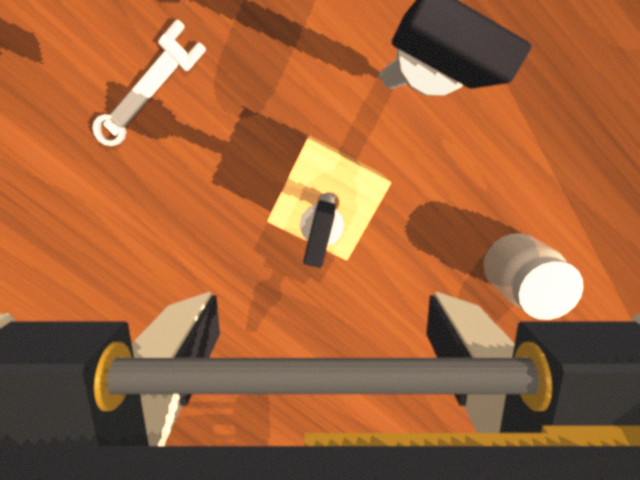

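The close view shows the wanted shaft's grip bar running from (328,198) to (315,265) in the wood. The bigger decoy is at (460,40), the jar at (545,285) and the wrench at (150,80). The bar leans a little in its hole.

Run:
```python
from h import *
import json
im=cv2.imread('pics/w2.png');c=json.load(open('w2.json'))
hsv=cv2.cvtColor(im,cv2.COLOR_BGR2HSV)
m=np.zeros(im.shape[:2],np.uint8);m[190:275,298:345]=(im.max(2)[190:275,298:345]<75)*255
m=cv2.morphologyEx(m,cv2.MORPH_OPEN,np.ones((5,5)))
for k in blobs(m,100):
    r=cv2.minAreaRect(k);print(r);P=np.array([onz(c,*p,190)[:2] for p in cv2.boxPoints(r)]);print(P.round(1),P.mean(0))
    e=P-np.roll(P,-1,0);print(np.linalg.norm(e,axis=1),np.degrees(np.arctan2(e[:,1],e[:,0])))
w=cv2.inRange(hsv,(12,60,150),(28,255,255));w[:120]=0;w[290:]=0;w=cv2.morphologyEx(w,cv2.MORPH_CLOSE,np.ones((9,9)))
for k in blobs(w,500)[:2]:
    r=cv2.minAreaRect(k);P=np.array([onz(c,*p,60)[:2] for p in cv2.boxPoints(r)]);print('wood',P.round(1),P.mean(0))
cv2.imwrite('pics/crop2.png',cv2.resize(im[130:280,240:400],None,fx=4,fy=4,interpolation=cv2.INTER_CUBIC))
```

```text
((319.1041564941406, 232.89212036132812), (17.549943923950195, 64.28504180908203), 13.736268997192383)
[[ 496.8 -223. ]
 [ 536.1 -201.6]
 [ 541.5 -211.7]
 [ 502.4 -233.7]] [ 519.17831217 -217.50390915]
[44.75951253 11.47340437 44.91788858 12.06964416] [-151.45665101  118.30996684   29.30189768  -62.41168757]
wood [[ 536.4 -131.9]
 [ 663.6 -271.8]
 [ 550.5 -400.6]
 [ 405.1 -240.7]] [ 538.88871828 -261.24368226]
wood [[ 372.5   48.6]
 [ 514.7 -108. ]
 [ 380.2 -213.4]
 [ 217.6  -34.6]] [371.240465   -76.83176127]
```

View pics/crop2.png

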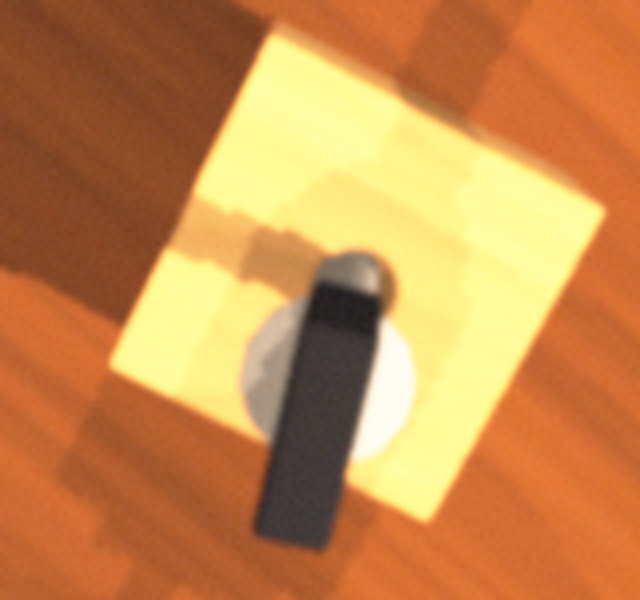

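The crop shows the bar's top face with corners at crop (310,328), (377,335), (328,548) and (255,533). The collar centre is at (328,378), and the block corners are (277,28), (605,210), (430,520) and (110,362).

Run:
```python
from h import *
import json
c=json.load(open('w2.json'))
q=lambda u,v,z:onz(c,240+u/4-.4,130+v/4-.4,z)[:2].round(1)
T=np.array([q(*p,190) for p in((310,328),(377,335),(328,548),(255,533))]);print(T,T.mean(0))
e=T[[0,1]].mean(0)-T[[2,3]].mean(0);print(np.degrees(np.arctan2(e[1],e[0])),np.linalg.norm(e))
H=np.array([q(*p,60) for p in((277,28),(605,210),(430,520),(110,362))]);print(H,H.mean(0))
print(q(328,378,152))
p=T.mean(0)
o=bot.get_obs();print(o['tool_pos'],o['tcp_rot'])
yaw=o['tcp_rot'][2];d=p-o['tool_pos'][:2];print(d@[np.cos(yaw),np.sin(yaw)],d@[np.sin(yaw),-np.cos(yaw)])
```

```text
[[ 529.6 -206.4]
 [ 536.2 -215.4]
 [ 502.9 -234.7]
 [ 496.5 -223.6]] [ 516.3   -220.025]
28.797542334244074 37.885386364665806
[[ 553.2 -172.3]
 [ 574.7 -259.3]
 [ 488.1 -282.9]
 [ 465.  -195.1]] [ 520.25 -227.4 ]
[ 517.5 -221.3]
[ 516.9941069  -224.69140335  290.20010467] [-3.14058851e+00  2.03796174e-04  7.33673978e-01]
2.6091105333087263 -3.930603873154355
```

Emit:
jog_arm:
  targets:
    - {"xyz": [0.01, 0.055, 0], "spin": 0}
    - {"xyz": [0, 0, 0], "spin": 1}
    - {"xyz": [0, 0, 0], "spin": 1}
    - {"xyz": [0, 0, 0], "spin": 0.32}
    - {"xyz": [0, 0, 0.3], "spin": 0}
    - {"xyz": [0, 0, 0.3], "spin": 0}
    - {"xyz": [0, 0, 0.3], "spin": 0}
    - {"xyz": [0, 0, 0.3], "spin": 0}
    - {"xyz": [0, 0, 0.3], "spin": 0}
    - {"xyz": [0, 0, 0.16], "spin": 0}

```text
time: 6.45
tool_pos: [520.4, -227.5, 156.6]
tcp_rot: [-3.14, 0.001, 0.51]
contact_force: [-0.5, 0.3, -0.1]
grip_width: 91.8
finger_force: 0.0
```

Emit:
jog_arm:
  targets:
    - {"xyz": [0, 0, 0], "spin": 0}
    - {"xyz": [0, 0, 0], "spin": 0}
    - {"xyz": [0, 0, 0], "spin": 0}
    - {"xyz": [0, 0, 0], "spin": 0}
    - {"xyz": [0, 0, 0], "spin": 0}
    - {"xyz": [0, 0, 0], "spin": 0}
    - {"xyz": [0, 0, 0], "spin": 0}
    - {"xyz": [0, 0, 0], "spin": 0}
    - {"xyz": [0, 0, 0], "spin": 0}
    - {"xyz": [0, 0, 0], "spin": 0}
  gripper: 0

```text
time: 7.7
tool_pos: [520.8, -227.8, 157.9]
tcp_rot: [3.142, -0.0, 0.509]
contact_force: [0.0, -0.7, 0.5]
grip_width: 13.8
finger_force: 30.0
```

Firm grip at 13.8 mm, which is the bar. Lifting straight up.

Emit:
jog_arm:
  targets:
    - {"xyz": [0, 0, -0.1], "spin": 0}
    - {"xyz": [0, 0, -0.2], "spin": 0}
    - {"xyz": [0, 0, -0.25], "spin": 0}
    - {"xyz": [0, 0, -0.25], "spin": 0}
    - {"xyz": [0, 0, -0.25], "spin": 0}
    - {"xyz": [0, 0, -0.25], "spin": 0}
    - {"xyz": [0, 0, -0.25], "spin": 0}
    - {"xyz": [0, 0, -0.25], "spin": 0}
    - {"xyz": [0, 0, -0.25], "spin": 0}
    - {"xyz": [0, 0, -0.2], "spin": 0}

```text
time: 8.95
tool_pos: [520.6, -227.6, 339.9]
tcp_rot: [3.14, -0.001, 0.509]
contact_force: [0.3, 0.3, -4.1]
grip_width: 14.0
finger_force: 30.0
```

Run:
```python
from h import *
o=bot.get_obs();print(o['tool_pos'],o['tcp_rot'],o['contact_force'],o['moment'],o['grip_width'])
p=np.array([567,238]);yaw=o['tcp_rot'][2];d=p-o['tool_pos'][:2];print(d@[np.cos(yaw),np.sin(yaw)]/800,d@[np.sin(yaw),-np.cos(yaw)]/800)
```

```text
[ 520.61140798 -227.62036634  339.91055963] [ 3.14035606e+00 -8.20482379e-04  5.08839406e-01] [ 0.25178523  0.25258182 -4.12932265] [-0.05060763  0.14340959 -0.0196124 ] 14.031261324793306
0.33418141523146055 -0.48004037478933326
```

Emit:
jog_arm:
  targets:
    - {"xyz": [0.334, -0.48, 0], "spin": 0}
    - {"xyz": [0.334, -0.48, 0], "spin": 0}
    - {"xyz": [0.334, -0.48, 0], "spin": 0}
    - {"xyz": [0.334, -0.48, 0], "spin": 0}
    - {"xyz": [0.334, -0.48, 0], "spin": 0}
    - {"xyz": [0.334, -0.48, 0], "spin": 0}
    - {"xyz": [0.334, -0.48, 0], "spin": 0}
    - {"xyz": [0.334, -0.48, 0], "spin": 0}
    - {"xyz": [0.334, -0.48, 0], "spin": 0}
    - {"xyz": [0.334, -0.48, 0], "spin": 0}

```text
time: 10.2
tool_pos: [566.8, 239.3, 339.1]
tcp_rot: [3.141, -0.001, 0.509]
contact_force: [1.0, -0.7, -2.8]
grip_width: 14.0
finger_force: 30.0
```

Run:
```python
from h import *
import json
o=bot.get_obs();print(o['tool_pos'],o['tcp_rot'],o['joint_positions'])
x,y,z=o['tool_pos'];ims=[]
for n in('wrist','scene','top'):
    c=bot.get_calibration(n);im=bot.capture(n);cv2.imwrite(f'pics/{n}3.png',im);json.dump({k:np.array(v).tolist() for k,v in c.items()},open(n+'3.json','w'))
    t=proj(c,(x,y,z-142));g=proj(c,(x,y,z-10));h=proj(c,(567,238,150));print(n,np.round([t,g,h],1))
    u,v=((np.array(t)+np.array(g)+np.array(h))/3).astype(int);
    hw=80 if n=='wrist' else 40;u0,v0=max(u-hw,0),max(v-hw,0)
    print(u0,v0);ims.append(cv2.resize(im[v0:v0+2*hw,u0:u0+2*hw],(400,400),interpolation=cv2.INTER_CUBIC))
cv2.imwrite('pics/c3.png',cv2.resize(np.hstack(ims[:2]),(800,400)))
```

```text
[566.80740334 239.291386   339.10287947] [ 3.14133648e+00 -9.65972785e-04  5.08802456e-01] [ 2.74989064e-01  4.67533839e-01  1.02738867e+00 -2.54682589e-05
  1.64567110e+00  1.33698114e+00]
wrist [[324.  226. ]
 [325.  303. ]
 [325.2 212.2]]
244 167
scene [[366.9 161.5]
 [370.7 118.4]
 [365.5 175.8]]
327 111
top [[210.2 261.6]
 [194.6 252.4]
 [215.5 264.2]]
166 219
```

View pics/c3.png

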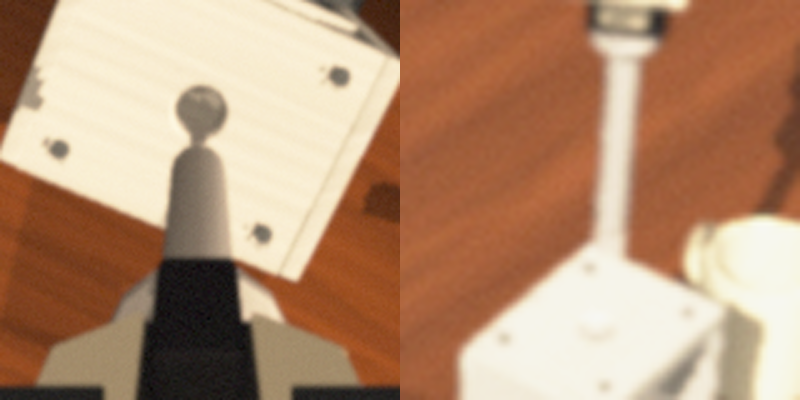

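The wrist crop (left) shows the hole at crop (201,110), with the blade pointing at it around (197,138). The scene crop (right) shows the shaft upright above the plate. Next I'll go down to about 10 mm above the hole and re-check.

Emit:
jog_arm:
  targets:
    - {"xyz": [0, 0, 0.1], "spin": 0}
    - {"xyz": [0, 0, 0.1], "spin": 0}
    - {"xyz": [0, 0, 0.1], "spin": 0}
    - {"xyz": [0, 0, 0.1], "spin": 0}
    - {"xyz": [0, 0, 0.05], "spin": 0}
    - {"xyz": [0, 0, 0], "spin": 0}
    - {"xyz": [0, 0, 0], "spin": 0}
    - {"xyz": [0, 0, 0], "spin": 0}
    - {"xyz": [0, 0, 0], "spin": 0}
    - {"xyz": [0, 0, 0], "spin": 0}

```text
time: 11.6
tool_pos: [567.1, 237.9, 302.0]
tcp_rot: [-3.142, -0.0, 0.509]
contact_force: [-0.8, 0.8, -2.6]
grip_width: 14.0
finger_force: 30.0
```

Run:
```python
from h import *
import json
o=bot.get_obs();print(o['tool_pos'],o['tcp_rot'])
x,y,z=o['tool_pos'];ims=[];yaw=o['tcp_rot'][2];X=np.array([np.cos(yaw),np.sin(yaw),0])
for n in('wrist','scene'):
    c=bot.get_calibration(n);im=bot.capture(n);cv2.imwrite(f'pics/{n}4.png',im);json.dump({k:np.array(v).tolist() for k,v in c.items()},open(n+'4.json','w'))
    t=np.array((x,y,z-142));print(n,'tip,cornerx+,cornerx-,hole',np.round([proj(c,q) for q in(t,t+7.5*X,t-7.5*X,(567,239,150))],1))
    u,v=np.array(proj(c,(567,239,150))).astype(int);hw=40 if n=='wrist' else 25
    print(u-hw,v-hw);ims.append(cv2.resize(im[v-hw:v+hw,u-hw:u+hw],(400,400),interpolation=cv2.INTER_CUBIC))
cv2.imwrite('pics/c4.png',np.hstack(ims))
```

```text
[567.06265301 237.85971771 302.03453874] [-3.14158376e+00 -2.83167682e-04  5.08818486e-01]
wrist tip,cornerx+,cornerx-,hole [[324.  225.8]
 [324.  216.4]
 [324.  235.1]
 [322.7 221.8]]
282 181
scene tip,cornerx+,cornerx-,hole [[365.7 172.9]
 [368.5 173.4]
 [362.9 172.5]
 [365.7 175.7]]
340 150
```

View pics/c4.png

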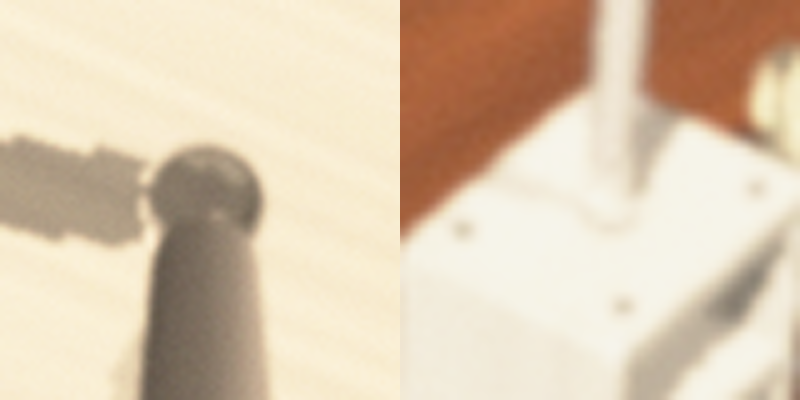

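The wrist crop shows the hole centred at crop x≈205 with the shaft above it also centred at x≈205, so they are aligned. I'll descend slowly and watch the force.

Emit:
jog_arm:
  targets:
    - {"xyz": [0, 0, 0.03], "spin": 0}
    - {"xyz": [0, 0, 0.03], "spin": 0}
    - {"xyz": [0, 0, 0.03], "spin": 0}
    - {"xyz": [0, 0, 0.03], "spin": 0}
    - {"xyz": [0, 0, 0.03], "spin": 0}
    - {"xyz": [0, 0, 0.03], "spin": 0}
    - {"xyz": [0, 0, 0.03], "spin": 0}
    - {"xyz": [0, 0, 0.03], "spin": 0}
    - {"xyz": [0, 0, 0.03], "spin": 0}
    - {"xyz": [0, 0, 0], "spin": 0}

```text
time: 12.95
tool_pos: [567.0, 237.9, 280.1]
tcp_rot: [-3.141, 0.0, 0.509]
contact_force: [1.1, 0.4, -3.2]
grip_width: 13.9
finger_force: 30.0
```

Emit:
jog_arm:
  targets:
    - {"xyz": [0, 0, 0.03], "spin": 0}
    - {"xyz": [0, 0, 0.03], "spin": 0}
    - {"xyz": [0, 0, 0.03], "spin": 0}
    - {"xyz": [0, 0, 0.03], "spin": 0}
    - {"xyz": [0, 0, 0.03], "spin": 0}
    - {"xyz": [0, 0, 0.03], "spin": 0}
    - {"xyz": [0, 0, 0.03], "spin": 0}
    - {"xyz": [0, 0, 0.03], "spin": 0}
    - {"xyz": [0, 0, 0], "spin": 0}
    - {"xyz": [0, 0, 0], "spin": 0}

```text
time: 14.2
tool_pos: [567.0, 237.9, 260.9]
tcp_rot: [-3.141, 0.0, 0.509]
contact_force: [1.3, 2.5, -5.6]
grip_width: 13.7
finger_force: 30.0
```

Emit:
jog_arm:
  targets:
    - {"xyz": [0.006, -0.011, 0], "spin": 0}
    - {"xyz": [0, 0, 0.03], "spin": 0}
    - {"xyz": [0, 0, 0.03], "spin": 0}
    - {"xyz": [0, 0, 0.03], "spin": 0}
    - {"xyz": [0, 0, 0.03], "spin": 0}
    - {"xyz": [0, 0, 0.03], "spin": 0}
    - {"xyz": [0, 0, 0.03], "spin": 0}
    - {"xyz": [0, 0, 0.03], "spin": 0}
    - {"xyz": [0, 0, 0.03], "spin": 0}
    - {"xyz": [0, 0, 0], "spin": 0}

```text
time: 15.45
tool_pos: [567.0, 238.8, 241.7]
tcp_rot: [-3.141, 0.0, 0.509]
contact_force: [0.0, -0.2, -3.2]
grip_width: 14.2
finger_force: 30.0
```

Run:
```python
from h import *
o=bot.get_obs();print(o['tool_pos'],o['contact_force'],o['moment'])
```

```text
[566.9600943  238.82028652 241.66256584] [ 0.0494037  -0.23271327 -3.17836758] [-0.00418176  0.0637266  -0.03110299]
```

Emit:
jog_arm:
  targets:
    - {"xyz": [0, 0, 0.03], "spin": 0}
    - {"xyz": [0, 0, 0.03], "spin": 0}
    - {"xyz": [0, 0, 0.03], "spin": 0}
    - {"xyz": [0, 0, 0.03], "spin": 0}
    - {"xyz": [0, 0, 0.03], "spin": 0}
    - {"xyz": [0, 0, 0.03], "spin": 0}
    - {"xyz": [0, 0, 0.03], "spin": 0}
    - {"xyz": [0, 0, 0.03], "spin": 0}
    - {"xyz": [0, 0, 0.03], "spin": 0}
    - {"xyz": [0, 0, 0], "spin": 0}

```text
time: 16.7
tool_pos: [567.0, 238.8, 220.1]
tcp_rot: [-3.141, 0.0, 0.509]
contact_force: [-0.1, -0.2, -3.3]
grip_width: 13.8
finger_force: 30.0
```

Emit:
jog_arm:
  targets:
    - {"xyz": [0, 0, 0.03], "spin": 0}
    - {"xyz": [0, 0, 0.03], "spin": 0}
    - {"xyz": [0, 0, 0.03], "spin": 0}
    - {"xyz": [0, 0, 0.03], "spin": 0}
    - {"xyz": [0, 0, 0.03], "spin": 0}
    - {"xyz": [0, 0, 0.03], "spin": 0}
    - {"xyz": [0, 0, 0.03], "spin": 0}
    - {"xyz": [0, 0, 0.03], "spin": 0}
    - {"xyz": [0, 0, 0.03], "spin": 0}
    - {"xyz": [0, 0, 0], "spin": 0}

```text
time: 17.95
tool_pos: [567.0, 238.8, 198.5]
tcp_rot: [-3.141, 0.0, 0.509]
contact_force: [0.0, 0.7, -3.1]
grip_width: 14.2
finger_force: 30.0
```

Emit:
jog_arm:
  targets:
    - {"xyz": [0, 0, 0.03], "spin": 0}
    - {"xyz": [0, 0, 0.03], "spin": 0}
    - {"xyz": [0, 0, 0.03], "spin": 0}
    - {"xyz": [0, 0, 0.03], "spin": 0}
    - {"xyz": [0, 0, 0.03], "spin": 0}
    - {"xyz": [0, 0, 0.03], "spin": 0}
    - {"xyz": [0, 0, 0.03], "spin": 0}
    - {"xyz": [0, 0, 0.03], "spin": 0}
    - {"xyz": [0, 0, 0.03], "spin": 0}
    - {"xyz": [0, 0, 0], "spin": 0}

```text
time: 19.2
tool_pos: [567.0, 238.8, 176.9]
tcp_rot: [-3.141, 0.0, 0.509]
contact_force: [1.0, 1.4, -4.3]
grip_width: 14.0
finger_force: 30.0
```

Next, 0.8 mm steps to feel the jaw tops.

Emit:
jog_arm:
  targets:
    - {"xyz": [0, 0, 0.01], "spin": 0}
    - {"xyz": [0, 0, 0.01], "spin": 0}
    - {"xyz": [0, 0, 0.01], "spin": 0}
    - {"xyz": [0, 0, 0.01], "spin": 0}
    - {"xyz": [0, 0, 0], "spin": 0}
    - {"xyz": [0, 0, 0], "spin": 0}
    - {"xyz": [0, 0, 0], "spin": 0}
    - {"xyz": [0, 0, 0], "spin": 0}
    - {"xyz": [0, 0, 0], "spin": 0}
    - {"xyz": [0, 0, 0], "spin": 0}

```text
time: 20.45
tool_pos: [567.3, 238.9, 174.5]
tcp_rot: [3.141, -0.001, 0.509]
contact_force: [-0.9, -0.0, 5.3]
grip_width: 14.0
finger_force: 30.0
```

Touched the jaws, pressing at about 8 N. I'll turn slowly and watch for the drop.

Emit:
jog_arm:
  targets:
    - {"xyz": [0, 0, 0], "spin": -0.3}
    - {"xyz": [0, 0, 0], "spin": -0.3}
    - {"xyz": [0, 0, 0], "spin": -0.3}
    - {"xyz": [0, 0, 0], "spin": -0.3}
    - {"xyz": [0, 0, 0], "spin": -0.3}
    - {"xyz": [0, 0, 0], "spin": -0.3}
    - {"xyz": [0, 0, 0], "spin": -0.3}
    - {"xyz": [0, 0, 0], "spin": -0.3}
    - {"xyz": [0, 0, 0], "spin": -0.3}
    - {"xyz": [0, 0, 0], "spin": 0}

```text
time: 21.7
tool_pos: [567.4, 239.0, 174.5]
tcp_rot: [3.141, -0.001, 0.779]
contact_force: [-0.2, 0.2, 5.6]
grip_width: 13.8
finger_force: 30.0
```

Run:
```python
from h import *
o=bot.get_obs();print(o['tool_pos'],o['contact_force'],o['moment'])
```

```text
[567.43621889 239.00772889 174.53981939] [-0.19970243  0.16931589  5.62140984] [-0.04047678  0.32923301 -0.00311526]
```

Emit:
jog_arm:
  targets:
    - {"xyz": [0, 0, 0], "spin": -0.3}
    - {"xyz": [0, 0, 0], "spin": -0.3}
    - {"xyz": [0, 0, 0], "spin": -0.3}
    - {"xyz": [0, 0, 0], "spin": -0.3}
    - {"xyz": [0, 0, 0], "spin": -0.3}
    - {"xyz": [0, 0, 0], "spin": -0.3}
    - {"xyz": [0, 0, 0], "spin": -0.3}
    - {"xyz": [0, 0, 0], "spin": -0.3}
    - {"xyz": [0, 0, 0], "spin": -0.3}
    - {"xyz": [0, 0, 0], "spin": 0}

```text
time: 22.95
tool_pos: [567.3, 239.0, 174.2]
tcp_rot: [3.141, -0.001, 1.05]
contact_force: [-0.0, 0.3, 4.5]
grip_width: 13.8
finger_force: 30.0
```

Emit:
jog_arm:
  targets:
    - {"xyz": [0, 0, 0], "spin": -0.3}
    - {"xyz": [0, 0, 0], "spin": -0.3}
    - {"xyz": [0, 0, 0], "spin": -0.3}
    - {"xyz": [0, 0, 0], "spin": -0.3}
    - {"xyz": [0, 0, 0], "spin": -0.3}
    - {"xyz": [0, 0, 0], "spin": -0.3}
    - {"xyz": [0, 0, 0], "spin": -0.3}
    - {"xyz": [0, 0, 0], "spin": -0.3}
    - {"xyz": [0, 0, 0], "spin": -0.3}
    - {"xyz": [0, 0, 0], "spin": 0}

```text
time: 24.2
tool_pos: [567.2, 238.5, 173.2]
tcp_rot: [-3.142, 0.001, 1.319]
contact_force: [1.4, 1.8, -2.6]
grip_width: 13.4
finger_force: 30.0
```

Run:
```python
from h import *
o=bot.get_obs();print(o['tool_pos'],o['contact_force'],o['moment'])
```

```text
[567.18180181 238.49852471 173.17352094] [ 1.38576117  1.81138558 -2.61273697] [ 0.33632884 -0.56998965 -0.03470314]
```

It dropped: the vertical force is back to the shaft's weight alone. I'll lower it a bit further and check.

Emit:
jog_arm:
  targets:
    - {"xyz": [0, 0, 0.01], "spin": 0}
    - {"xyz": [0, 0, 0.01], "spin": 0}
    - {"xyz": [0, 0, 0.01], "spin": 0}
    - {"xyz": [0, 0, 0], "spin": 0}
    - {"xyz": [0, 0, 0], "spin": 0}
    - {"xyz": [0, 0, 0], "spin": 0}
    - {"xyz": [0, 0, 0], "spin": 0}
    - {"xyz": [0, 0, 0], "spin": 0}
    - {"xyz": [0, 0, 0], "spin": 0}
    - {"xyz": [0, 0, 0], "spin": 0}

```text
time: 25.45
tool_pos: [567.0, 238.7, 171.5]
tcp_rot: [-3.142, 0.0, 1.319]
contact_force: [3.4, -0.9, -4.3]
grip_width: 13.7
finger_force: 30.0
```

Run:
```python
from h import *
o=bot.get_obs();print(o['tool_pos'],o['contact_force'],o['moment'])
```

```text
[567.02816394 238.71301631 171.45743042] [ 3.44753317 -0.93705906 -4.29118635] [-0.25257264 -0.88678788  0.04804491]
```

Emit:
jog_arm:
  targets:
    - {"xyz": [0.001, 0.006, 0], "spin": 0}
    - {"xyz": [0, 0, 0.015], "spin": 0}
    - {"xyz": [0, 0, 0.015], "spin": 0}
    - {"xyz": [0, 0, 0.015], "spin": 0}
    - {"xyz": [0, 0, 0.015], "spin": 0}
    - {"xyz": [0, 0, 0], "spin": 0}
    - {"xyz": [0, 0, 0], "spin": 0}
    - {"xyz": [0, 0, 0], "spin": 0}
    - {"xyz": [0, 0, 0], "spin": 0}
    - {"xyz": [0, 0, 0], "spin": 0}

```text
time: 26.7
tool_pos: [567.4, 238.8, 166.7]
tcp_rot: [-3.141, 0.0, 1.319]
contact_force: [1.3, -0.3, -3.0]
grip_width: 13.6
finger_force: 30.0
```

Run:
```python
from h import *
o=bot.get_obs();print(o['tool_pos'],o['contact_force'],o['moment'])
```

```text
[567.41789713 238.77855706 166.66392532] [ 1.3276083  -0.2773109  -2.95927437] [-0.13059552 -0.31041998  0.04409234]
```

Emit:
jog_arm:
  targets:
    - {"xyz": [0, 0, 0.016], "spin": 0}
    - {"xyz": [0, 0, 0.016], "spin": 0}
    - {"xyz": [0, 0, 0.016], "spin": 0}
    - {"xyz": [0, 0, 0.012], "spin": 0}
    - {"xyz": [0, 0, 0.01], "spin": 0}
    - {"xyz": [0, 0, 0], "spin": 0}
    - {"xyz": [0, 0, 0], "spin": 0}
    - {"xyz": [0, 0, 0], "spin": 0}
    - {"xyz": [0, 0, 0], "spin": 0}
    - {"xyz": [0, 0, 0], "spin": 0}

```text
time: 27.95
tool_pos: [567.5, 238.8, 161.1]
tcp_rot: [-3.142, -0.0, 1.319]
contact_force: [1.0, 0.0, -4.0]
grip_width: 13.7
finger_force: 30.0
```

Emit:
jog_arm:
  targets:
    - {"xyz": [0, 0, 0.006], "spin": 0}
    - {"xyz": [0, 0, 0.006], "spin": 0}
    - {"xyz": [0, 0, 0.006], "spin": 0}
    - {"xyz": [0, 0, 0], "spin": 0}
    - {"xyz": [0, 0, 0], "spin": 0}
    - {"xyz": [0, 0, 0], "spin": 0}
    - {"xyz": [0, 0, 0], "spin": 0}
    - {"xyz": [0, 0, 0], "spin": 0}
    - {"xyz": [0, 0, 0], "spin": 0}
    - {"xyz": [0, 0, 0], "spin": 0}

```text
time: 29.2
tool_pos: [567.6, 238.8, 160.9]
tcp_rot: [3.141, -0.001, 1.319]
contact_force: [-3.5, -0.3, 6.0]
grip_width: 13.5
finger_force: 30.0
```

The collar is on the plate with about 10 N pressing. Releasing.

Emit:
jog_arm:
  targets:
    - {"xyz": [0, 0, -0.008], "spin": 0}
    - {"xyz": [0, 0, 0], "spin": 0}
    - {"xyz": [0, 0, 0], "spin": 0}
    - {"xyz": [0, 0, 0], "spin": 0}
    - {"xyz": [0, 0, 0], "spin": 0}
    - {"xyz": [0, 0, 0], "spin": 0}
    - {"xyz": [0, 0, 0], "spin": 0}
    - {"xyz": [0, 0, 0], "spin": 0}
    - {"xyz": [0, 0, 0], "spin": 0}
    - {"xyz": [0, 0, 0], "spin": 0}
  gripper: 70

```text
time: 30.45
tool_pos: [567.5, 238.8, 160.3]
tcp_rot: [3.142, -0.0, 1.319]
contact_force: [0.3, 0.8, -0.2]
grip_width: 64.0
finger_force: 0.0
```

Emit:
jog_arm:
  targets:
    - {"xyz": [0, 0, -0.1], "spin": 0}
    - {"xyz": [0, 0, -0.2], "spin": 0}
    - {"xyz": [0, 0, -0.2], "spin": 0}
    - {"xyz": [0, 0, -0.2], "spin": 0}
    - {"xyz": [0, 0, -0.25], "spin": 0}
    - {"xyz": [0, 0, -0.25], "spin": 0}
    - {"xyz": [0, 0, -0.25], "spin": 0}
    - {"xyz": [0, 0, -0.2], "spin": 0}
    - {"xyz": [0, 0, 0], "spin": 0}
    - {"xyz": [0, 0, 0], "spin": 0}

```text
time: 31.7
tool_pos: [567.2, 238.7, 292.0]
tcp_rot: [-3.141, 0.0, 1.319]
contact_force: [0.1, -0.5, 0.0]
grip_width: 64.1
finger_force: 0.0
```

Run:
```python
from h import *
ims=[]
for n in('wrist','scene'):
    c=bot.get_calibration(n);im=bot.capture(n)
    u,v=np.array(proj(c,(567,239,160))).astype(int);hw=80 if n=='wrist' else 45
    ims.append(cv2.resize(im[v-hw:v+hw,u-hw:u+hw],(400,400),interpolation=cv2.INTER_CUBIC))
cv2.imwrite('pics/c5.png',np.hstack(ims));print(bot.get_obs()['time'])
```

```text
31.8
```

View pics/c5.png

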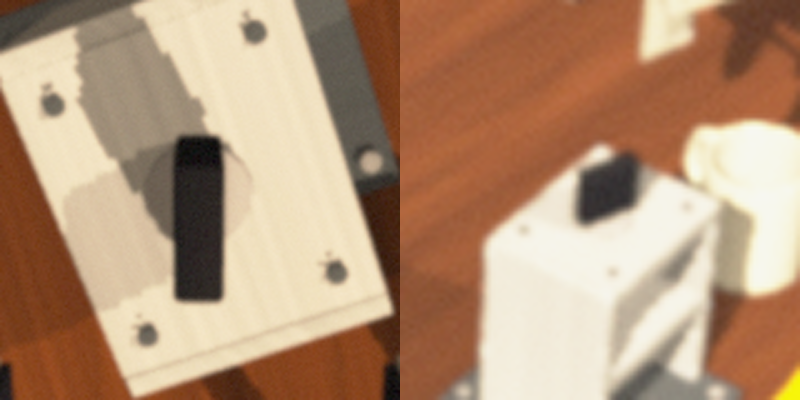

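Both crops show the collar flat on the aluminium top plate (wrist crop about (198,195)), with the bar upright at scene crop (607,190) and the gripper clear. Handing in.

```bash
python3 -c "
from plant import bot
print(bot.close_job())"
```

```text
the job is handed in; nothing more can be done
None
```

The smaller shaft is through both bearing plates of the aluminium stand, its blade in the coupling slot and its collar flush on the top plate; I let go and handed in at about 32 s, and no verdict came back.

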